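Gauge a reamed bushing: go end home, no-go end refused

TASK

Check the freshly reamed bushing in the bearing block with the double-ended plug gauge from the wooden rest: slide the green go end in until its collar is for a moment pressed lightly home against the bushing, draw it out, then line the red no-go end up with the bore and hold it pressed on the mouth with some 5 to 10 N for a good half second to confirm that it does not go in. How far the bushing stands out of the block differs, so feel for it slowly, and never let the force on it pass 18 N. Then lay the gauge back in both notches of its rest, and leave everything else where it stands.

Things in the scene. Friction and masses are not known exactly. Their poses are not given: they have to be found in the camera images.
- plug_gauge: Double-ended plug gauge, 154 mm long, 0.18 kg. Origin: on its axis, mid-handle; y axis along the gauge towards the go end. Handle: bare aluminium hexagon 16 mm across flats, y = -34 to 34 mm; at the start two flats are upright, facing +x and -x (a gripper pointing down takes these). Collars 24 mm in diameter follow, 34 to 46 mm from the origin: green by the go plug, red by the no-go plug.
- go_mid (a point): On the axis of the go plug (steel, 19 mm in diameter, gauge y = 46 to 92 mm, its last 4 mm tapering to 15 mm), at gauge y = 67 mm: in the middle of the bushing's length when the go end is home.
- go_collar: The gauge's green collar, part of the gauge; origin on the axis at gauge y = 34 mm, its outer face, which meets the bushing's end when the go end is home, at gauge y = 46 mm.
- nogo_plug: The gauge's no-go plug, part of the gauge: steel, 22.5 mm in diameter, gauge y = -46 (its origin) to -62 mm, flat end.
- nogo_face (a point): Centre of the flat end of the no-go plug, at gauge y = -62 mm.
- bearing_block: Aluminium bearing housing with a round top on a grey base plate 120 x 66 x 14 mm, screwed down, rigid. Origin: on the worktop under the middle; y axis parallel to the level through bore, z up. Housing 56 mm wide (x), 30 mm thick (y), 103 mm high; a set screw stands 2 mm up on top. Both bore mouths are alike and free; either serves for either end of the gauge.
- bore_centre (a point): On the bore's axis in the middle of the housing's thickness, 75 mm above the worktop; axes as the block's. The brass bushing (bore 20 mm, outside 26 mm, length 42 mm) is tight in the housing but not pressed in to a set depth: its ends lie 16 to 26 mm from this point along y, its middle up to 5 mm to one side. Its depth is not measured: feel for it, at about 10 mm/s (25 mm/s can strike with 20 N).
- gauge_rest: Wooden rest, fixed, base 64 x 116 x 10 mm, on the left or the right (in exchange with the vial rack). Origin: under the middle of the base. Two uprights, 48 mm wide, 8 mm thick, 44 mm high, stand across it at y = -40 and +40 mm, each with a V notch for a collar of the gauge, which lies along the rest's y axis. 72 mm are free between the uprights for the fingers.
- rest_seat (a point): Where the gauge's origin lies when the gauge rests in both notches: 38 mm above the worktop, over the middle of the rest.
- vial_rack: White vial rack, empty, 64 x 170 x 34 mm; origin under its middle. Leave alone.
- shaft_adapter: Steel shaft coupling standing on its flange, 37 mm wide, 148 mm high; origin under its middle. Leave alone.
- beaker_100: Small clear beaker, 54 mm wide, 68 mm high; origin under its middle. Leave alone.
- dropper_bottle: Amber dropper bottle, 36 mm wide, 103 mm high; origin under its middle. Leave alone.
- timer: White bench timer, 20 x 68 x 60 mm, standing; origin under its middle. Leave alone.
Things that resemble listed ones, but are neither listed nor needed, are in the scene too. What is shaped like the plug_gauge but purple is not meant.

How it is judged:
By the outcome, as a careful person would: the job done as asked, in the order asked, and still so for the second after the job is handed in, with the robot touching nothing.
It also fails if it takes over 70 s, if anything falls off the work surface, if the arm or the gripper's body presses on something with over 40 N, if the wrist force passes 120 N, or if a joint passes its speed limit or range.

ROBOT

A 7-joint arm with a two-finger parallel gripper is mounted at the origin on a cart in front of the work surface, level with it; the furniture and walls round the work are solid. World frame = base frame: x ahead of the robot, y to its left, z up, the work surface at z = 0. Lengths are in m, angles in rad, forces in N, time in s.
With the tool pointing down it reaches from about 0.425 to 0.875 m from the base axis. Payload 4.7 kg.
Tool frame: the origin (TCP) lies at the centre of the arm's flange, where the gripper is bolted on; the fingertips stand 182 mm ahead of it and the grasp point (between the pads) lies 164 mm ahead of it; x points along the fingers, y is the direction in which the jaws open and shut, and the axes are right-handed (so a half turn about x gives the same grasp; the last joint's range is limited). The gripper opens to 87 mm and grips with 3 to 60 N. Pads are 19 mm wide; open, the fingers measure 117 mm over their backs; the gripper's body (75 mm by 190 mm) begins 51 mm behind the grasp point.
Start: joints at [1.248, 0.321, -0.07, 1.45, 0.023, 1.371, -0.057], TCP at [0.215, -0.613, 0.405] pointing down, gripper open.
Joint ranges: [-2.86, 2.86], [-0.3, 2.09], [-1.38, 1.24], [0.06, 2.45], [-1.56, 4.7], [0.09, 2.05], [-2.69, 2.69]. Speed limits (rad/s): [2.57, 2.57, 3.14, 3.14, 3.14, 3.14, 3.14].

INTERFACE

Orientations are given as a rotation vector (axis times angle).
In Python, from bench import ctrl gives the robot as it stands.
- The arm moves only by the shell command python3 -m crank 'ROWS' [FORCE]. ROWS is JSON, one flat list of numbers, 7 for each row, row after row: the shift along the tool's x, y, z in mm, then the turn, a rotation vector about the tool's x, y, z in rad, then the finger opening in mm, from 0 to 87. A call has exactly 5 rows; each row shifts and turns the commanded pose from where the row before left it, along the tool's axes as they then stand; what a row does not reach is not made up. A row lasts 1/8 s, in which the tool goes at most 62.5 mm and 10.7 degrees, less where a joint would pass 70% of its speed; a pose out of reach is approached as far as the arm can. A call with a gripper value outside its range is refused whole. The fingers move at their own pace and stop on an object; FORCE is the grip in N (left out, the last holds). Time passes only in rows, so rows that do not move let the fingers close, or fill a call up. It gives the time, the measured TCP pose, the force and the opening at its end, in the units of the state.
- ctrl.get_state(): the state, without advancing time (a new reading comes with each control period).
- ctrl.get_image(name): name is "scene" or "top"; returns the picture (420x560x3 uint8, red, green, blue); there is no depth.
- ctrl.camera_params(name): a dict with "K" (3x3 intrinsics, pixels), "k1" (the pictures are not rectified: a ray, as slopes to the right and down, at radius r is drawn at 1 + k1 r^2 times it, then the intrinsics apply), "world_to_cam" (4x4, takes a point from world to camera coordinates). Camera axes: x right, y down, z forward; pixel columns grow to the right and rows downward; lengths in m; the calibration is good to about 2 mm. A picture is of the moment at which its call begins. camera_params takes no time and is no camera call.
- ctrl.close_job(): hands the job in, once; it reports no verdict.
Trained networks look in the newest picture that a camera, given by its name, has taken for a name from the list of things; names that differ only in an ending like _2 or _b are one class to them, and where a whole thing is asked for, a point or a joint stands for the part that bears it (a point fixed in the world has none). Each returns a list of dicts, best first, with "confidence" (0 to 1); they miss things now and then, are a little off and sometimes report something else, mostly with a low value. They report only what shows in the picture. A call takes as long as a camera call. They do not tell look-alikes from the thing itself.
- ctrl.regions_of(camera, target): "region" (420x560 bool, what is visible of it) and "at" ([column, row] in pixels, amid what is visible of it).
- ctrl.mark_of(camera, target): "at" ([column, row] in pixels: a listed point, or the origin of a listed thing).
The state is a dict: "time": time; "joint_positions": joint angles; "qd": joint speeds; "joint_torque": joint torques, N m; "position": TCP position; "tool_rot": TCP orientation; "ft_force": force on the tool from outside, world axes, zero at the start; "torque": the same for the moment, N m; "grip_width": opening from 0.0 (shut) to 1.0 (fully open).
Only numpy, scipy, OpenCV 4.12 (cv2) and the standard library are available. Lean on these libraries where they do the work, as an engineer would, in place of code of your own. Each camera call takes 0.05 s, during which the arm holds its last target.

## Working session

There is one attempt and no reset: what is moved stays moved. The work goes in short steps, Python scripts to look and compute and a shell command to move; the robot and the scene stay as the last step left them, time stands still between calls to the robot, and variables do not carry over. Pictures are saved under pics/ and viewed, and the job is handed in when it is done.

```bash
ls; mkdir -p pics
python3 - <<'E'
from bench import ctrl
import cv2,numpy as np
s=ctrl.get_state();print(s)
for c in("scene","top"):
    im=ctrl.get_image(c);cv2.imwrite(f"pics/{c}0.png",im[:,:,::-1]);p=ctrl.camera_params(c);print(c,p)
E
```

```text
pics
{'time': 0.0, 'joint_positions': array([ 1.24811078,  0.32181722, -0.07006853,  1.45168476,  0.02259702,
        1.37078465, -0.05692149]), 'qd': array([ 8.72423530e-04, -2.10994174e-03,  3.71459411e-04, -9.85432210e-05,
        1.14832244e-03,  9.87680997e-04, -7.23471159e-04]), 'joint_torque': array([ 2.36743608e-04, -4.91293859e+01, -4.04054197e-01, -3.12526238e+01,
       -6.40494190e-02,  4.36104834e-02,  1.77113243e-04]), 'position': array([ 0.21468867, -0.61330173,  0.40365991]), 'tool_rot': array([ 2.03911049,  0.34864573, -2.03997615]), 'ft_force': array([-0.50551122,  0.11012653,  0.30424478]), 'torque': array([-0.03758773,  0.06348393, -0.03493159]), 'grip_width': 0.999505740859884}
scene {'K': array([[473.29586156,   0.        , 280.90187833],
       [  0.        , 473.29586156, 209.70295015],
       [  0.        ,   0.        ,   1.        ]]), 'k1': 0.03021198472237174, 'world_to_cam': array([[-0.59270459, -0.80523486, -0.01726512,  0.35844541],
       [-0.57600479,  0.43876474, -0.68971297,  0.39355078],
       [ 0.56295625, -0.39885125, -0.72387702,  1.02450872],
       [ 0.        ,  0.        ,  0.        ,  1.        ]])}
top {'K': array([[416.51101071,   0.        , 282.84966935],
       [  0.        , 416.51101071, 207.87291106],
       [  0.        ,   0.        ,   1.        ]]), 'k1': -0.04009644549104651, 'world_to_cam': array([[ 0.01829105, -0.99947782, -0.02663707,  0.00634705],
       [-0.99053012, -0.01448867, -0.13652895,  0.5897232 ],
       [ 0.13607172,  0.02888208, -0.9902779 ,  1.08817311],
       [ 0.        ,  0.        ,  0.        ,  1.        ]])}
```

View pics/scene0.png

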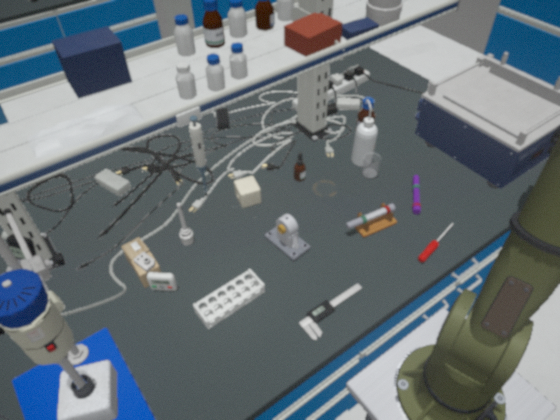

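View pics/top0.png

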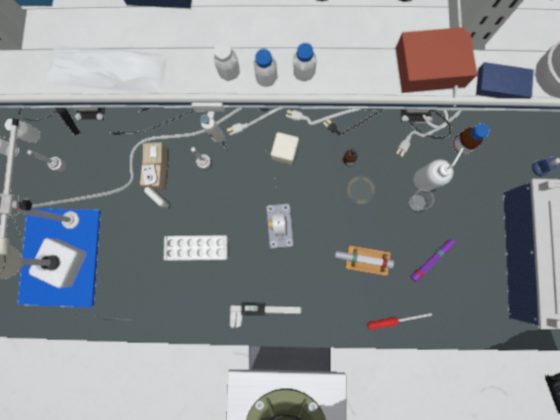

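The scene view shows the gauge on its rest at about (372,218), with the go (green) end towards the block at (288,232). In the top view the gauge is at (365,260), the block at (280,227), and the purple look-alike at (433,260). Next I'll measure the positions.

```bash
cat > h.py <<'E'
from bench import ctrl
import cv2,numpy as np
from scipy.optimize import least_squares
from scipy.spatial.transform import Rotation as R
P={c:ctrl.camera_params(c) for c in("scene","top")}
def proj(c,X):
    p=P[c];q=p["world_to_cam"]@np.append(X,1);u=q[:2]/q[2];u=u*(1+p["k1"]*(u@u));return p["K"][:2,:2]@u+p["K"][:2,2]
def ray(c,uv):
    p=P[c];d=(np.array(uv)-p["K"][:2,2])/p["K"][0,0];u=d.copy()
    for _ in range(20):u=d/(1+p["k1"]*(u@u))
    T=p["world_to_cam"];Rm=T[:3,:3];o=-Rm.T@T[:3,3];return o,Rm.T@np.append(u,1)
def atz(c,uv,z):
    o,d=ray(c,uv);return o+d*(z-o[2])/d[2]
def tri(obs):
    f=lambda X:np.concatenate([proj(c,X)-uv for c,uv in obs])
    r=least_squares(f,[0.5,0,0.05]);return r.x,np.abs(r.fun).max()
def st():
    s=ctrl.get_state();Rm=R.from_rotvec(s["tool_rot"]).as_matrix();return s,Rm,s["position"]+Rm[:,0]*.164
E
python3 - <<'E'
from h import *
np.set_printoptions(precision=4,suppress=True)
for c in("scene","top"):ctrl.get_image(c)
for n in ["plug_gauge","go_mid","go_collar","nogo_plug","nogo_face","bearing_block","bore_centre","gauge_rest","rest_seat","vial_rack","shaft_adapter","beaker_100","dropper_bottle","timer"]:
    o={}
    for c in("scene","top"):
        m=ctrl.mark_of(c,n);o[c]=m
        for k in m[:2]:print(n,c,np.round(k["at"],1),round(k["confidence"],2), atz(c,k["at"],{'plug_gauge':.038,'go_mid':.038,'go_collar':.038,'nogo_plug':.038,'nogo_face':.038,'bore_centre':.075,'rest_seat':.038}.get(n,0)))
    if o["scene"] and o["top"]:print("  tri",*tri([(c,o[c][0]["at"]) for c in o]))
s,Rm,g=st();print(Rm,g)
E
```

```text
plug_gauge scene [375.6 214.2] 0.96 [ 0.4494 -0.2183  0.038 ]
plug_gauge scene [391.7 206.2] 0.57 [ 0.4443 -0.2767  0.038 ]
plug_gauge top [429.3 262. ] 0.71 [ 0.4504 -0.376   0.038 ]
  tri [ 0.4932 -0.3796 -0.1017] 21.29114032555725
go_mid scene [352.1 221.6] 0.85 [ 0.4684 -0.1467  0.038 ]
go_mid scene [415.5 180.8] 0.55 [ 0.4766 -0.4098  0.038 ]
go_mid top [345.6 253.9] 0.97 [ 0.4684 -0.1536  0.038 ]
go_mid top [443.2 248. ] 0.56 [ 0.488  -0.4141  0.038 ]
  tri [ 0.4702 -0.1526  0.0324] 0.9422318879629756
go_collar scene [414.4 190.5] 0.56 [ 0.4497 -0.376   0.038 ]
go_collar scene [361.6 218.4] 0.42 [ 0.4614 -0.176   0.038 ]
go_collar top [438.2 255.1] 0.58 [ 0.469  -0.4002  0.038 ]
go_collar top [355.3 257.3] 0.43 [ 0.4598 -0.1794  0.038 ]
  tri [ 0.4711 -0.412   0.0005] 0.6211070514875701
nogo_plug scene [413.9 209.1] 0.61 [ 0.3983 -0.3182  0.038 ]
nogo_plug scene [389.6 210.6] 0.59 [ 0.4356 -0.2595  0.038 ]
nogo_plug top [385.9 262.3] 0.57 [ 0.4478 -0.2606  0.038 ]
nogo_plug top [414.9 272.9] 0.53 [ 0.4211 -0.3371  0.038 ]
  tri [ 0.4231 -0.286   0.0363] 14.527795860159017
nogo_
[... 1641 characters left out ...]
2499 -0.0043] 0.8284038380803338
beaker_100 scene [370.9 174.3] 0.57 [ 0.6068 -0.3573  0.    ]
beaker_100 top [416.  203.8] 0.66 [ 0.6121 -0.3554  0.    ]
  tri [ 0.611  -0.3579 -0.0034] 0.9084003066416813
dropper_bottle scene [302.6 175.5] 0.78 [ 0.7345 -0.1814  0.    ]
dropper_bottle top [347.1 159.3] 0.72 [ 0.7373 -0.1631  0.    ]
  tri [ 0.7291 -0.1663  0.0136] 2.6652122454948994
timer scene [166.6 284.2] 0.83 [0.6198 0.3572 0.    ]
timer scene [186.4 241.9] 0.59 [0.7152 0.2476 0.    ]
timer top [160.  197.3] 0.7 [0.6204 0.3681 0.    ]
  tri [0.6158 0.3612 0.0099] 1.425514147234992
[[-0.      0.3305 -0.9438]
 [-0.0001 -0.9438 -0.3305]
 [-1.      0.0001  0.    ]] [ 0.2148 -0.6135  0.2408]
```

Run:
```python
import cv2
a=cv2.imread("pics/scene0.png")[160:270,240:440];cv2.imwrite("pics/sc.png",cv2.resize(a,None,fx=4,fy=4,interpolation=3))
a=cv2.imread("pics/top0.png")[180:300,250:410];cv2.imwrite("pics/tc.png",cv2.resize(a,None,fx=5,fy=5,interpolation=3))
```

```text
(no output)
```

View pics/sc.png

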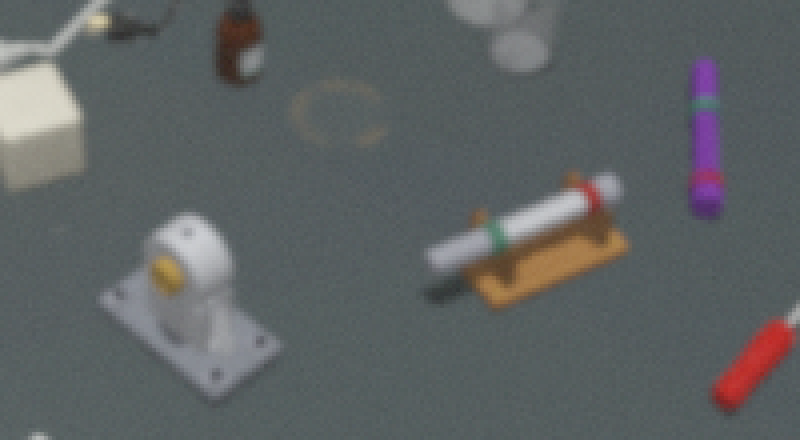

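View pics/tc.png

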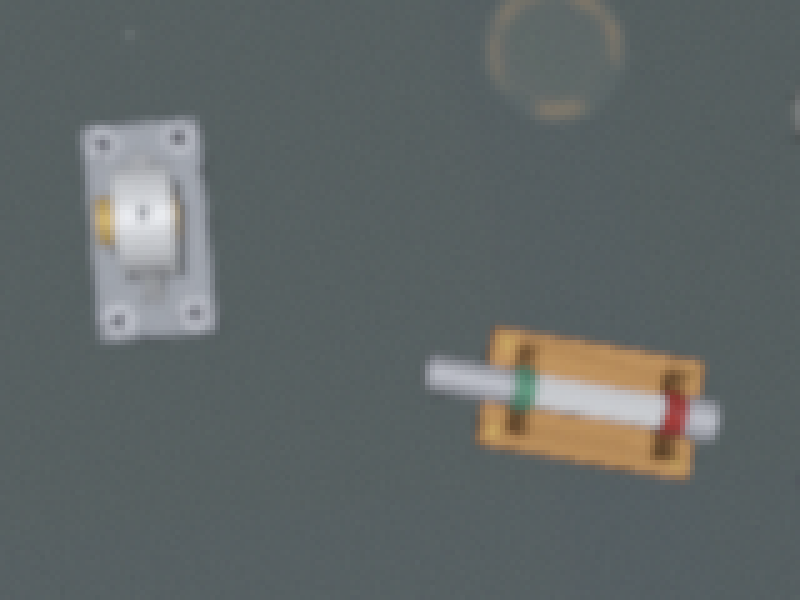

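Run:
```python
from h import *
np.set_printoptions(precision=4,suppress=True)
T=lambda u,v:np.array([(u+.5)/5-.5+250,(v+.5)/5-.5+180])
S=lambda u,v:np.array([(u+.5)/4-.5+240,(v+.5)/4-.5+160])
def W(p,l):
    c,s=np.cos(p[2]),np.sin(p[2]);return np.array([p[0]+c*l[0]-s*l[1],p[1]+s*l[0]+c*l[1],l[2]])
def fit(obs,p0,name):
    for sel in (("top","scene"),("top",),("scene",)):
        f=lambda p:np.concatenate([proj(c,W(p,l))-uv for c,uv,l in obs if c in sel])
        r=least_squares(f,p0,loss="soft_l1");print(name,sel,r.x,np.degrees(r.x[2]),np.round(f(r.x),1))
a,b,z=.06,.033,.014
fit([("top",T(82,126),(a,b,z)),("top",T(197,118),(a,-b,z)),("top",T(215,330),(-a,-b,z)),("top",T(99,341),(-a,b,z)),
("scene",S(98,298),(a,b,z)),("scene",S(212,396),(-a,b,z)),("scene",S(283,345),(-a,-b,z))],[.537,.024,0],"block")
a,b,z=.032,.058,.010
fit([("top",T(495,326),(a,b,z)),("top",T(704,362),(a,-b,z)),("top",T(690,478),(-a,-b,z)),("top",T(477,442),(-a,b,z)),
("scene",S(495,303),(-a,b,z)),("scene",S(630,243),(-a,-b,z))],[.45,-.21,-.1],"rest")
z=.038
fit([("top",T(426,374),(0,.092,z)),("top",T(720,420),(0,-.062,z)),("top",T(525,388),(0,.040,z+.003)),("top",T(676,413),(0,-.040,z+.003)),
("scene",S(430,253),(0,.092,z)),("scene",S(617,188),(0,-.062,z)),("scene",S(499,236),(0,.040,z)),("scene",S(594,197),(0,-.040,z))],[.45,-.21,-.1],"gauge")
```

```text
block ('top', 'scene') [0.5437 0.0257 0.0998] 5.718622202872286 [-0.3  0.4  0.4 -0.1  0.5  0.7 -0.3  0.5 -0.9 -0.7 -0.1 -0.2 -0.2 -0.5]
block ('top',) [0.5448 0.0259 0.1005] 5.755622078747459 [-0.3 -0.   0.3 -0.5  0.4  0.3 -0.4  0.1]
block ('scene',) [0.5418 0.0256 0.0929] 5.321314530380375 [-0.4 -0.4  0.2  0.3  0.2  0. ]
rest ('top', 'scene') [ 0.4531 -0.2179 -0.1478] -8.466488821172906 [ 0.   0.3  0.2  0.  -0.1  0.2  0.2  0.3 -0.4 -0.4 -0.5 -0.2]
rest ('top',) [ 0.4537 -0.2177 -0.1511] -8.656303233648366 [-0.   0.   0.2 -0.1 -0.2  0.   0.1  0.1]
rest ('scene',) [ 0.4516 -0.2181 -0.1451] -8.315904810429483 [ 0.1 -0.1 -0.1  0.1]
gauge ('top', 'scene') [ 0.4524 -0.2188 -0.1644] -9.417486158729405 [ 1.2 -0.3 -0.4  0.9  0.8  0.4  0.5  0.8  0.2  2.  -0.9 -0.5 -1.3 -0.2
 -1.5 -0.2]
gauge ('top',) [ 0.4537 -0.2173 -0.1415] -8.10981010621928 [ 0.5 -0.  -0.9 -0.1  0.2  0.2 -0.  -0. ]
gauge ('scene',) [ 0.4514 -0.2213 -0.2127] -12.186549508388293 [ 0.3  0.7  0.6 -0.  -0.8 -0.9 -0.2  0.1]
```

```bash
cat >> h.py <<'E'
def plan(tgt,yaw,n,s=None):
    """rows from measured pose to grasp point tgt, tool down with tool y at yaw (rad)"""
    s,Rm,g=st()
    Rt=np.column_stack([[0,0,-1],[np.cos(yaw),np.sin(yaw),0],[np.sin(yaw),-np.cos(yaw),0]])
    rv=R.from_matrix(Rm.T@Rt).as_rotvec()
    # TCP path straight
    p0=s["position"];p1=np.array(tgt)+[0,0,.164]
    st_=R.from_rotvec(rv/n);rows=[];Rc=Rm.copy();d=(p1-p0)/n
    for i in range(n):
        rows.append(np.r_[np.round(Rc.T@d*1000,1),np.round(rv/n,3)]);Rc=Rc@st_.as_matrix()
    for r in rows:print(r.tolist())
def rep():
    s,Rm,g=st();print("t",round(s["time"],2),"g",np.round(g*1000,2),"yaw",round(np.degrees(np.arctan2(Rm[1,1],Rm[0,1])),2),"tilt",np.round(Rm[:,0],4),"F",np.round(s["ft_force"],2),"M",np.round(s["torque"],2),"w",round(s["grip_width"]*87,2))
E
python3 - <<'E'
from h import *
rep();plan([.4532,-.2178,.11],np.radians(-8.5),10)
E
```

```text
t 1.6 g [ 214.77 -613.52  240.78] yaw -70.7 tilt [-0.e+00 -1.e-04 -1.e+00] F [-0.16 -0.53 -0.03] M [-0.01  0.03 -0.03] w 86.82
[13.1, -29.5, -35.6, -0.109, 0.0, -0.0]
[13.1, -25.4, -38.6, -0.109, 0.0, -0.0]
[13.1, -21.1, -41.1, -0.109, 0.0, -0.0]
[13.1, -16.5, -43.1, -0.109, 0.0, -0.0]
[13.1, -11.8, -44.7, -0.109, 0.0, -0.0]
[13.1, -6.9, -45.7, -0.109, 0.0, -0.0]
[13.1, -1.9, -46.2, -0.109, 0.0, -0.0]
[13.1, 3.1, -46.1, -0.109, 0.0, -0.0]
[13.1, 8.1, -45.5, -0.109, 0.0, -0.0]
[13.1, 13.0, -44.3, -0.109, 0.0, -0.0]
```

```bash
python3 -m crank '[0,-29.5,-35.6,-0.109,0,0,60, 0,-25.4,-38.6,-0.109,0,0,60, 0,-21.1,-41.1,-0.109,0,0,60, 10,-16.5,-43.1,-0.109,0,0,60, 20,-11.8,-44.7,-0.109,0,0,60]' 50 && python3 -m crank '[20,-6.9,-45.7,-0.109,0,0,60, 20,-1.9,-46.2,-0.109,0,0,60, 20,3.1,-46.1,-0.109,0,0,60, 20,8.1,-45.5,-0.109,0,0,60, 20,13,-44.3,-0.109,0,0,60]'; python3 -c "
from h import *
rep();plan([.4532,-.2178,.039],np.radians(-8.5),5)"
```

```text
time: 2.22
position: [0.3348, -0.4144, 0.3756]
tool_rot: [1.693, 0.8, -1.692]
ft_force: [0.3, -0.0, -0.5]
grip_width: 0.695
time: 2.85
position: [0.453, -0.2159, 0.2745]
tool_rot: [1.312, 1.138, -1.312]
ft_force: [0.3, 0.1, -0.3]
grip_width: 0.69
t 2.85 g [ 453.13 -216.07  110.53] yaw -8.06 tilt [ 8.e-04 -8.e-04 -1.e+00] F [ 0.34  0.08 -0.32] M [-0.04 -0.2  -0.01] w 60.04
[14.3, 0.1, 0.4, 0.002, 0.0, -0.0]
[14.3, 0.1, 0.4, 0.002, 0.0, -0.0]
[14.3, 0.1, 0.4, 0.002, 0.0, -0.0]
[14.3, 0.1, 0.4, 0.002, 0.0, -0.0]
[14.3, 0.1, 0.4, 0.002, 0.0, -0.0]
```

```bash
python3 -m crank '[14,0,0,0.001,0,0,60, 14,0,0,0.001,0,0,60, 14,0,0,0,0,0,50, 14,0,0,0,0,0,40, 14,0,0,0,0,0,40]'; python3 -c "
from h import *
a=ctrl.get_image('scene');b=ctrl.get_image('top');rep()
a=cv2.resize(a[140:260,320:440],None,fx=5,fy=5,interpolation=2);cv2.imwrite('pics/a1.png',a[:,:,::-1])
b=cv2.resize(b[210:310,310:430],None,fx=5,fy=5,interpolation=2);cv2.imwrite('pics/b1.png',b[:,:,::-1])"
```

```text
time: 3.48
position: [0.4521, -0.2178, 0.2039]
tool_rot: [1.317, 1.136, -1.317]
ft_force: [0.9, 0.4, -0.5]
grip_width: 0.487
t 3.58 g [ 451.01 -216.89   38.92] yaw -8.39 tilt [-0.0028  0.0016 -1.    ] F [-0.47  0.09  0.08] M [ 0.01 -0.06 -0.01] w 40.68
```

View pics/a1.png

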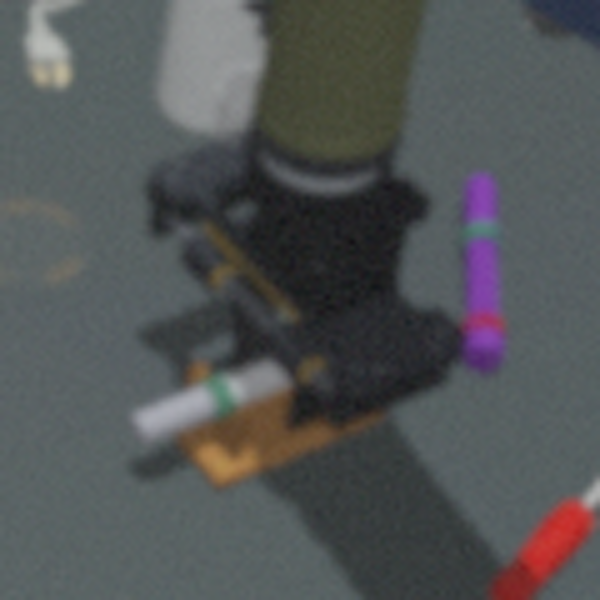

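View pics/b1.png

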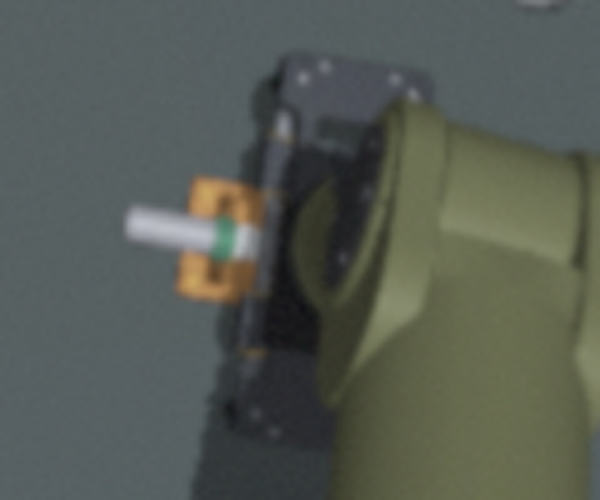

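```bash
python3 -m crank '[0,1,0,0,0,0,24, 0,0.5,0,0,0,0,18, 0,0,0,0,0,0,12, 0,0,0,0,0,0,10, 0,0,0,0,0,0,10]' 5; python3 -c "
from h import *
rep()"
```

```text
time: 4.2
position: [0.4534, -0.2174, 0.205]
tool_rot: [1.315, 1.138, -1.317]
ft_force: [-3.8, 0.4, 6.8]
grip_width: 0.181
t 4.2 g [ 453.11 -217.44   41.01] yaw -8.38 tilt [-1.6e-03 -1.0e-04 -1.0e+00] F [-3.81  0.42  6.84] M [ 0.2   0.89 -0.01] w 15.73
```

```bash
for i in 1; do python3 -m crank '[0,0,0,0,0,0,10, 0,0,0,0,0,0,10, 0,0,0,0,0,0,10, 0,0,0,0,0,0,10, 0,0,0,0,0,0,10]' 5 >/dev/null; python3 -c "
from h import *
for i in range(3):
  ctrl.get_image('top');rep()"; done
```

```text
t 4.88 g [ 453.15 -217.46   41.04] yaw -8.38 tilt [-1.5e-03 -1.0e-04 -1.0e+00] F [-4.15  0.62  6.3 ] M [ 0.2   0.89 -0.03] w 16.19
t 4.92 g [ 453.13 -217.44   41.02] yaw -8.38 tilt [-1.6e-03 -1.0e-04 -1.0e+00] F [-4.32  0.64  5.86] M [ 0.19  0.83 -0.05] w 16.07
t 4.97 g [ 453.14 -217.45   41.03] yaw -8.38 tilt [-1.6e-03 -1.0e-04 -1.0e+00] F [-4.19  1.82  5.4 ] M [ 0.19  0.87 -0.02] w 15.63
```

```bash
python3 -m crank '[-1,-1,0,0,0,0,10, 0,0,0,0,0,0,10, 0,0,0,0,0,0,10, 0,0,0,0,0,0,10, 0,0,0,0,0,0,10]' 5 >/dev/null; python3 -c "
from h import *
rep()"
```

```text
t 5.6 g [ 452.91 -217.24   41.66] yaw -8.36 tilt [ 0.  0. -1.] F [-0.23  0.96 -1.66] M [-0.06 -0.14 -0.02] w 15.77
```

```bash
python3 -m crank '[0,0,0,0,0,0,8, 0,0,0,0,0,0,8, 0,0,0,0,0,0,8, 0,0,0,0,0,0,8, 0,0,0,0,0,0,8]' 55 >/dev/null; python3 -c "
from h import *
rep()";python3 -m crank '[-3,0,0,0,0,0,8, -10,0,0,0,0,0,8, -20,0,0,0,0,0,8, -15,0,0,0,0,0,8, -10,0,0,0,0,0,8]' 55 >/dev/null; python3 -c "
from h import *
rep();
a=ctrl.get_image('scene');b=ctrl.get_image('top');rep()
a=cv2.resize(a[120:240,320:440],None,fx=5,fy=5,interpolation=2);cv2.imwrite('pics/a2.png',a[:,:,::-1])
plan([.544+.12*np.sin(.0995),.0257-.12*np.cos(.0995),.0785],.0995,5)"
```

```text
t 6.22 g [ 452.87 -217.32   41.75] yaw -8.37 tilt [ 0.e+00 -1.e-04 -1.e+00] F [ 0.19  0.05 -2.29] M [ 0.03 -0.06 -0.02] w 15.41
t 6.85 g [ 453.3  -217.51  101.06] yaw -8.36 tilt [ 0.0012 -0.001  -1.    ] F [ 0.19  0.53 -1.94] M [-0.03 -0.08 -0.02] w 15.65
t 6.95 g [ 453.64 -217.72  101.1 ] yaw -8.37 tilt [ 0.002  -0.0015 -1.    ] F [-0.51 -0.18 -1.61] M [-0.01 -0.13  0.  ] w 15.06
[4.5, 16.7, -27.5, -0.049, 0.0, -0.0]
[4.5, 18.0, -26.6, -0.049, 0.0, -0.0]
[4.5, 19.3, -25.7, -0.049, 0.0, -0.0]
[4.5, 20.5, -24.7, -0.049, 0.0, -0.0]
[4.5, 21.7, -23.7, -0.049, 0.0, -0.0]
```

View pics/a2.png

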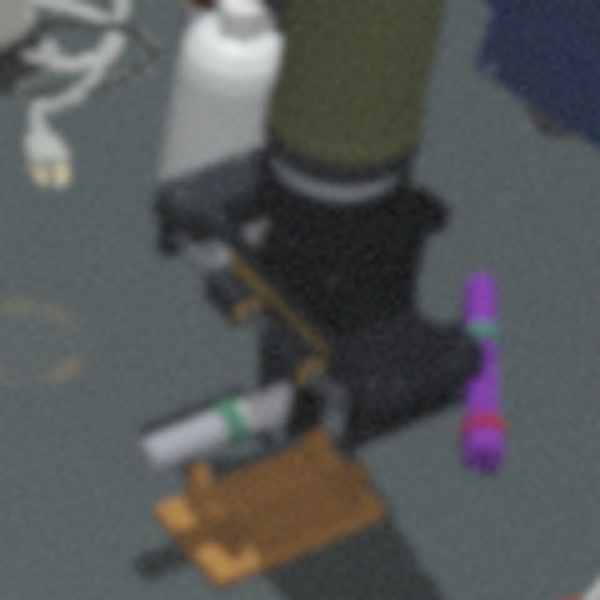

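```bash
cat > ov.py <<'E'
from h import *
def blk(x,y,yaw,c,im,x0,y0,k,col):
    def w(l):return np.array([x+np.cos(yaw)*l[0]-np.sin(yaw)*l[1],y+np.sin(yaw)*l[0]+np.cos(yaw)*l[1],l[2]])
    def line(pts):
        q=np.array([(proj(c,w(l))-[x0,y0]+.5)*k-.5 for l in pts]);cv2.polylines(im,[np.round(q*8).astype(np.int32)],False,col,1,cv2.LINE_AA,3)
    a,b=.06,.033
    line([(a,b,.014),(a,-b,.014),(-a,-b,.014),(-a,b,.014),(a,b,.014)])
    t=np.linspace(0,np.pi,30)
    for s in(.015,-.015):line([(.028,s,.014)]+[(.028*np.cos(u),s,.075+.028*np.sin(u)) for u in t]+[(-.028,s,.014)])
    t=np.linspace(0,2*np.pi,30)
    for s in(.021,-.021):line([(.013*np.cos(u),s,.075+.013*np.sin(u)) for u in t])
    line([(-.003,0,.105),(.003,0,.105)]);line([(0,-.003,.105),(0,.003,.105)])
E
python3 - <<'E'
from ov import *
out=[]
for p,nm in (((.544,.0257,.0998),'A'),((.538,.0245,.0998),'B')):
    row=[]
    for c,x0,y0 in(("top",250,195),("scene",255,200)):
        im=cv2.imread(f"pics/{c}0.png")[y0:y0+60,x0:x0+65];im=cv2.resize(im,None,fx=6,fy=5*1.2,interpolation=cv2.INTER_CUBIC)
        blk(*p,c,im,x0,y0,6,(0,0,255));row.append(im)
    out.append(np.hstack(row))
cv2.imwrite("pics/ov1.png",cv2.resize(np.vstack(out),(780,720))[:600] if 0 else out[0]);cv2.imwrite("pics/ov2.png",out[1])
for c in P:
    print(c,ray(c,[280,210])[0])
E
```

```text
scene [-0.13761421  0.52458312  1.019244  ]
top [ 0.43595291 -0.01654066  1.15827713]
```

View pics/ov1.png

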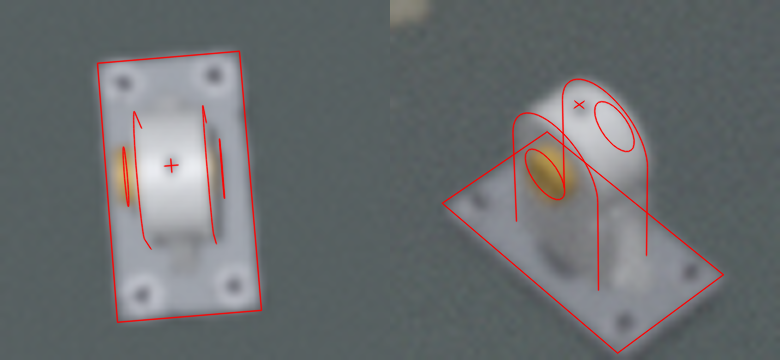

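View pics/ov2.png

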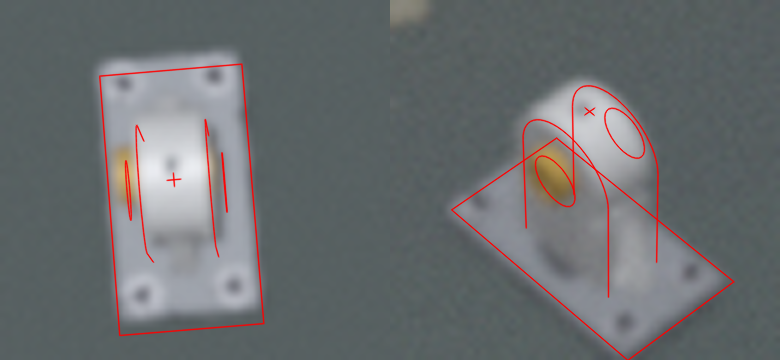

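```bash
python3 -c "
from h import *
plan([.544+.13*np.sin(.0995),.0257-.13*np.cos(.0995),.0787],.0995,5)"
```

```text
[4.5, 17.2, -25.5, -0.049, 0.0, -0.0]
[4.5, 18.4, -24.7, -0.049, 0.0, -0.0]
[4.5, 19.6, -23.7, -0.049, 0.0, -0.0]
[4.5, 20.7, -22.7, -0.049, 0.0, -0.0]
[4.5, 21.8, -21.7, -0.049, 0.0, -0.0]
```

```bash
python3 -m crank '[4.5,17.2,-25.5,-0.049,0,0,8, 4.5,18.4,-24.7,-0.049,0,0,8, 4.5,19.6,-23.7,-0.049,0,0,8, 4.5,20.7,-22.7,-0.049,0,0,8, 4.5,21.8,-21.7,-0.049,0,0,8]' 55 >/dev/null;  python3 -m crank '[0,0,0,0,0,0,8, 0,0,0,0,0,0,8, 0,0,0,0,0,0,8, 0,0,0,0,0,0,8, 0,0,0,0,0,0,8]' 55 >/dev/null
python3 - <<'E'
from ov import *
rep()
row=[]
for c,x0,y0 in(("top",250,195),("scene",265,180)):
    im=ctrl.get_image(c);cv2.imwrite(f"pics/{c}3.png",im[:,:,::-1])
    im=cv2.imread(f"pics/{c}3.png")[y0:y0+65,x0:x0+65];im=cv2.resize(im,None,fx=6,fy=6,interpolation=cv2.INTER_CUBIC);row.append(im)
cv2.imwrite("pics/ov3.png",np.hstack(row))
rep()
E
```

```text
t 8.2 g [ 556.2  -104.08   77.38] yaw 5.62 tilt [ 1.e-04 -4.e-04 -1.e+00] F [ 0.24  0.27 -1.3 ] M [-0.01 -0.15 -0.04] w 15.58
t 8.3 g [ 556.32 -103.81   77.36] yaw 5.65 tilt [ 1.e-04 -3.e-04 -1.e+00] F [-0.63 -0.76 -2.32] M [-0.02 -0.12  0.03] w 15.58
```

View pics/ov3.png

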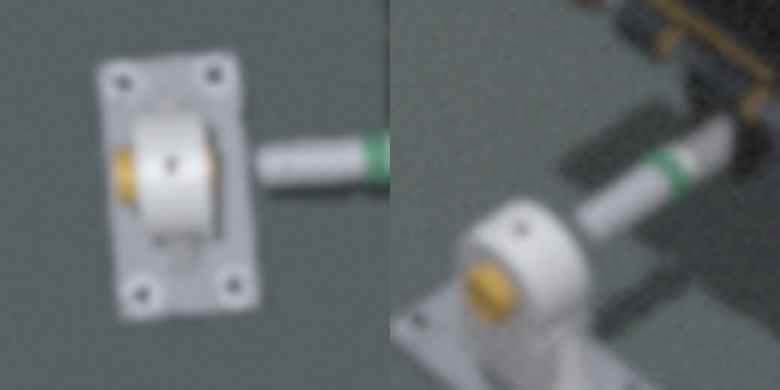

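View pics/scene3.png

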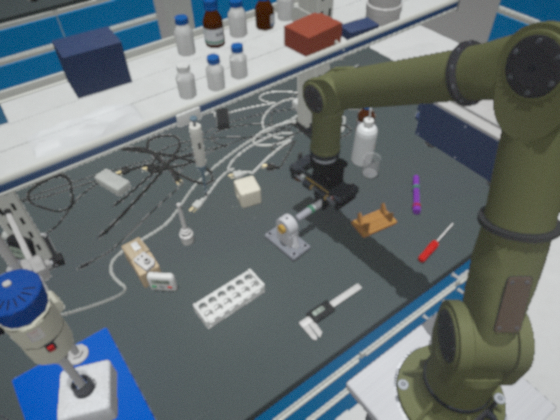

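Run:
```python
import cv2,numpy as np
im=cv2.imread("pics/top3.png");hsv=cv2.cvtColor(im,cv2.COLOR_BGR2HSV)
np.set_printoptions(linewidth=250)
g=im.mean(2).astype(int)
print("gray cols 292..312"); 
for r in range(214,232):print(r,g[r,284:318:2])
print("sat bushing cols 267..290")
for r in range(214,236):print(r,(im[r,266:292,2].astype(int)-im[r,266:292,0]))
```

```text
gray cols 292..312
214 [162 166 163 111  92  94  92  94  93  93  93  92  93  93  94  79  58]
215 [153 163 165 121  93  95  95  92  94  93  93  95  93  93  92  81  56]
216 [145 155 166 131  92  93  93  94  95  94  93  95  96  94  90  92  87]
217 [146 148 167 136  95  94  98 100 104 105 105 107 113 105  98 115 141]
218 [150 146 167 140  98 107 117 122 132 136 138 141 143 128 108 131 173]
219 [161 143 166 146 110 139 147 152 159 162 165 167 171 147 122 140 185]
220 [176 132 165 151 125 165 172 174 178 181 182 184 189 163 127 141 188]
221 [189 122 164 152 134 182 190 190 193 193 191 192 191 168 127 141 185]
222 [200 122 162 153 134 184 187 182 188 186 185 182 180 157 119 131 164]
223 [200 122 162 155 124 172 173 166 170 168 166 163 160 139 107 112 121]
224 [193 122 163 155 113 153 154 149 147 144 141 136 129 111  94  91  79]
225 [186 122 162 158 104 125 123 118 113 109 106  98  90  77  71  70  62]
226 [183 121 162 160 102  96  83  78  75  71  68  66  65  64  60  59  61]
227 [180 121 163 161 104  86  68  64  63  63  63  64  74  77  66  65  67]
228 [178 122 164 161 107  90  81  82  80  80 
[... 1996 characters left out ...]
 -7  -7  -6  -6  -8 -12 -13 -13 -12 -13]
230 [-10 -10 -11 -11 -11  -9  -8  -7  -8  -7  -7  -6  -6  -7  -7  -7  -7  -7  -6  -6  -9 -12 -13 -13 -13 -13]
231 [-11 -10 -13 -13 -13 -13 -12  -9  -8  -6  -6  -6  -7  -6  -6  -7  -6  -6  -7  -6  -9 -12 -13 -13 -13 -13]
232 [-10 -11 -12 -12 -12 -13 -12 -10  -8  -7  -6  -6  -6  -6  -5  -6  -7  -6  -6  -6  -9 -12 -13 -13 -12 -12]
233 [-11 -10 -11 -12 -13 -13 -13 -10  -8  -6  -5  -5  -6  -6  -5  -6  -5  -5  -6  -6  -8 -12 -13 -12 -13 -13]
234 [-11 -10 -11 -12 -13 -14 -13 -13 -10  -7  -6  -5  -5  -6  -6  -5  -6  -5  -6  -7  -9 -12 -13 -13 -14 -14]
235 [-10 -10 -11 -12 -13 -14 -13 -14 -12  -9  -7  -8  -6  -5  -5  -6  -6  -8 -10 -11 -12 -13 -13 -13 -14 -13]
```

```bash
python3 - <<'E'
from h import *
np.set_printoptions(precision=2,suppress=True)
im=cv2.imread("pics/top3.png").astype(float)
yw=np.radians(5.64);ax=np.array([-np.sin(yw),np.cos(yw),0]);px=np.array([np.cos(yw),np.sin(yw),0]);o=np.array([.5563,-.1038,.0774-.0037])
for y in(.05,.06,.07,.08,.088,.092):
    c=o+ax*y;print("gauge y",y,proj("top",c),"edges",proj("top",c+px*.0095)[1],proj("top",c-px*.0095)[1])
b=.0998;B=np.array([.544,.0257,.075]);ay=np.array([-np.sin(b),np.cos(b),0]);bx=np.array([np.cos(b),np.sin(b),0])
for y in(.025,.021,.0165,-.0165):
    c=B+ay*y;print("bore y",y,proj("top",c),"edges",proj("top",c+bx*.013)[1],proj("top",c-bx*.013)[1])
print("housing edges", proj("top",B+bx*.028),proj("top",B-bx*.028), "screw",proj("top",B+[0,0,.03]))
g=im.mean(2)
print("housing col 280",g[205:240,280].astype(int))
print("screw",g[216:228,274:284].astype(int))
for y in(.05,.07,.092):
    c=o+ax*y;print("scene gauge",y,proj("scene",c))
for y in(.025,-.017):print("scene bore",proj("scene",B+ay*y))
E
python3 - <<'E'
import cv2,numpy as np
im=cv2.imread("pics/scene3.png")[190:245,270:325];im=cv2.resize(im,None,fx=10,fy=10,interpolation=cv2.INTER_CUBIC)
for i in range(0,55,5):
    cv2.line(im,(i*10+5,0),(i*10+5,6),(0,0,255),1);cv2.line(im,(0,i*10+5),(6,i*10+5),(0,0,255),1)
cv2.imwrite("pics/s3z.png",im)
E
```

```text
gauge y 0.05 [309.05 220.99] edges 217.38684330218013 224.59226671492303
gauge y 0.06 [305.23 221.3 ] edges 217.70269798088012 224.9081460013675
gauge y 0.07 [301.42 221.62] edges 218.0184208046357 225.22384404699466
gauge y 0.08 [297.61 221.93] edges 218.33400545783516 225.539354552453
gauge y 0.088 [294.56 222.18] edges 218.58636946036776 225.79162370161993
gauge y 0.092 [293.03 222.31] edges 218.71251578005405 225.9177107524382
bore y 0.025 [268.97 224.08] edges 219.15039669250638 229.0166974569373
bore y 0.021 [270.49 223.95] edges 219.02242850084806 228.88896751903826
bore y 0.0165 [272.21 223.8 ] edges 218.87842997187937 228.74522409705355
bore y -0.0165 [284.78 222.75] edges 217.82138510104522 227.6896315597923
housing edges [277.64 212.69] [279.35 233.94] screw [278.06 222.1 ]
housing col 280 [160 165 167 166 165 163 161 156 164 177 187 195 201 207 212 217 218 224
 228 227 220 211 205 200 194 188 178 166 151 140 145 150 152 152 151]
screw [[193 195 195 195 194 195 195 196 193 176]
 [200 201 200 199 200 200 201 202 199 183]
 [204 205 204 204 205 205 207 207 205 189]
 [208 209 209 209 210 210 212 213 210 197]
 [214 216 216 211 205 209 217 220 219 209]
 [223 225 222 204 186 200 218 227 228 220]
 [230 234 228 202 173 197 224 233 235 227]
 [233 236 232 212 191 208 228 234 235 227]
 [229 232 229 220 213 220 227 229 228 220]
 [222 224 222 220 219 219 220 220 218 212]
 [212 214 215 214 213 213 211 211 211 206]
 [203 207 207 208 207 206 205 205 205 201]]
scene gauge 0.05 [307.74 210.21]
scene gauge 0.07 [302.49 213.83]
scene gauge 0.092 [296.63 217.86]
scene bore [279.19 229.35]
scene bore [290.8  221.35]
```

View pics/s3z.png

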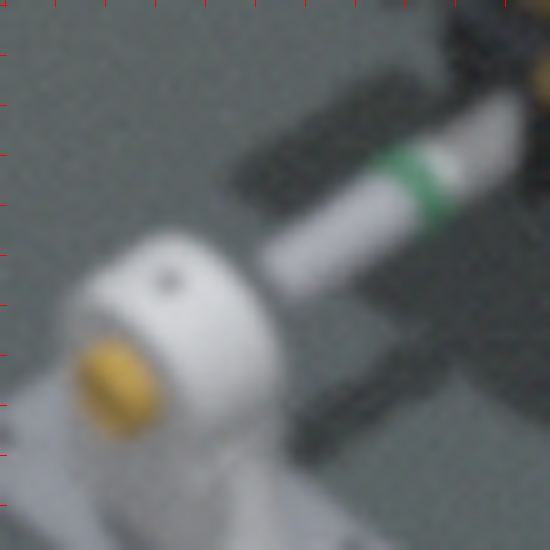

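```bash
python3 -m crank '[-1.3,1.1,-2,0,0,0,8, 0,0,-2.5,0,0,0,8, 0,0,-2.5,0,0,0,8, 0,0,-2,0,0,0,8, 0,0,0,0,0,0,8]' 55 >/dev/null; python3 -c "
from h import *
ctrl.get_image('top');rep()
B=np.array([.544,.0257,.075]);b=.0998
s,Rm,g=st();d=g-B;print('lat',d@[np.cos(b),np.sin(b),0]*1000,'ax',d@[-np.sin(b),np.cos(b),0]*1000+92)
"
```

```text
t 8.97 g [556.57 -94.39  78.52] yaw 5.69 tilt [-1.e-04 -1.e-04 -1.e+00] F [ 0.99 -0.04 -1.7 ] M [-0.05 -0.14  0.02] w 14.92
lat 0.5379941905554533 ax -28.73945331486854
```

```bash
cat >> h.py <<'E'
def fr():
    rep();B=np.array([.544,.0257,.075]);b=.0998
    s,Rm,g=st();d=g-B;F=s["ft_force"]
    print("lat",round((d@[np.cos(b),np.sin(b),0])*1000,2),"orig_ax",round((d@[-np.sin(b),np.cos(b),0])*1000,2),"Flat",round(F@[np.cos(b),np.sin(b),0],2),"Fax",round(F@[-np.sin(b),np.cos(b),0],2),"Fz+1.7",round(F[2]+1.7,2))
E
M='0,0,-1.2,0,0,0,8'
python3 -m crank '[0,0,-1.2,0,0,0,8, 0,0,-1.2,0,0,0,8, 0,0,-1.2,0,0,0,8, 0,0,-1.2,0,0,0,8, 0,0,-1.2,0,0,0,8]' >/dev/null; python3 -c "
from h import *
fr()"
```

```text
t 9.6 g [555.98 -88.37  78.54] yaw 5.68 tilt [-0.e+00 -1.e-04 -1.e+00] F [-0.29 -0.83 -0.65] M [-0.03 -0.05 -0.03] w 15.41
lat 0.56 orig_ax -114.7 Flat -0.37 Fax -0.8 Fz+1.7 1.05
```

```bash
python3 -m crank '[0,0,-1.2,0,0,0,8, 0,0,-1.2,0,0,0,8, 0,0,-1.2,0,0,0,8, 0,0,-1.2,0,0,0,8, 0,0,-1.2,0,0,0,8]' >/dev/null; python3 -c "
from h import *
fr()"
```

```text
t 10.22 g [555.4  -82.47  78.53] yaw 5.67 tilt [-0.e+00 -1.e-04 -1.e+00] F [-0.33  0.11 -1.1 ] M [ 0.03 -0.1   0.03] w 15.05
lat 0.56 orig_ax -108.77 Flat -0.32 Fax 0.14 Fz+1.7 0.6
```

Run:
```python
from h import *
row=[]
for c,x0,y0 in(("top",260,195),("scene",265,185)):
    im=ctrl.get_image(c)[y0:y0+55,x0:x0+55,::-1];im=cv2.resize(im,None,fx=7,fy=7,interpolation=cv2.INTER_CUBIC);row.append(im)
cv2.imwrite("pics/ov4.png",np.hstack(row))
```

```text
(no output)
```

View pics/ov4.png

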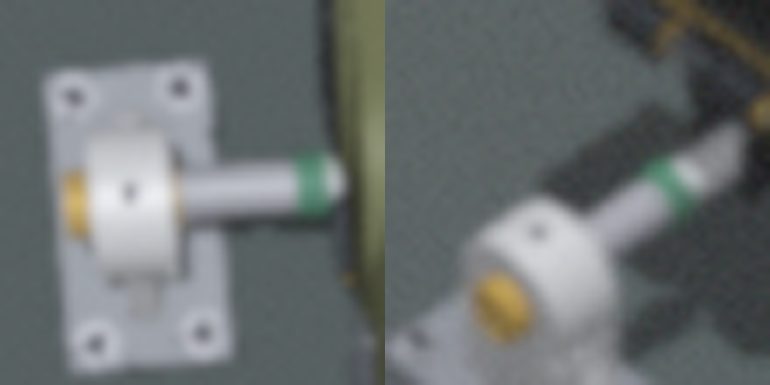

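The tip is at the mouth, with the plug at (190,188) in the left crop against the bushing rim at about (177,190). It looks aligned, so I'll keep creeping in.

```bash
python3 -m crank '[0,0,-1,0,0,0,8, 0,0,-1,0,0,0,8, 0,0,-1,0,0,0,8, 0,0,-1,0,0,0,8, 0,0,-1,0,0,0,8]' >/dev/null; python3 -c "
from h import *
fr()"
```

```text
t 10.95 g [554.81 -77.54  78.48] yaw 5.68 tilt [-2.e-04 -2.e-04 -1.e+00] F [ 0.13 -0.7  -1.84] M [-0.13 -0.08  0.02] w 15.38
lat 0.47 orig_ax -103.8 Flat 0.06 Fax -0.71 Fz+1.7 -0.14
```

```bash
python3 -m crank '[0,0,-1,0,0,0,8, 0,0,-1,0,0,0,8, 0,0,-1,0,0,0,8, 0,0,-1,0,0,0,8, 0,0,-1,0,0,0,8]' >/dev/null; python3 -c "
from h import *
fr()"
```

```text
t 11.57 g [554.37 -72.6   78.52] yaw 5.67 tilt [-1.e-04 -2.e-04 -1.e+00] F [ 0.06  0.44 -3.25] M [-0.2  -0.04  0.06] w 15.01
lat 0.52 orig_ax -98.84 Flat 0.1 Fax 0.43 Fz+1.7 -1.55
```

```bash
python3 -m crank '[0.2,0,-1.2,0,0,0,8, 0.1,0,-1.2,0,0,0,8, 0,0,-1.2,0,0,0,8, 0,0,-1.2,0,0,0,8, 0,0,-1.2,0,0,0,8]' >/dev/null; python3 -c "
from h import *
fr()"
```

```text
t 12.2 g [553.81 -66.53  78.25] yaw 5.67 tilt [ 0.e+00 -1.e-04 -1.e+00] F [-0.85  0.06 -2.12] M [-0.18 -0.02  0.06] w 15.23
lat 0.57 orig_ax -92.75 Flat -0.84 Fax 0.15 Fz+1.7 -0.42
```

```bash
python3 -m crank '[0.1,-0.1,-1.4,0,0,0,8, 0,0,-1.4,0,0,0,8, 0,0,-1.4,0,0,0,8, 0,0,-1.4,0,0,0,8, 0,0,-1.4,0,0,0,8]' >/dev/null; python3 -c "
from h import *
fr()"
```

```text
t 12.82 g [553.01 -59.59  78.13] yaw 5.67 tilt [-0.e+00 -1.e-04 -1.e+00] F [ 0.11 -0.12 -2.53] M [-0.16 -0.08  0.02] w 15.25
lat 0.47 orig_ax -85.77 Flat 0.1 Fax -0.13 Fz+1.7 -0.83
```

```bash
python3 -m crank '[0,0,-1.4,0,0,0,8, 0,0,-1.4,0,0,0,8, 0,0,-1.4,0,0,0,8, 0,0,-1.4,0,0,0,8, 0,0,-1.4,0,0,0,8]' >/dev/null; python3 -c "
from h import *
fr()"
```

```text
t 13.45 g [552.32 -52.62  78.13] yaw 5.67 tilt [-0.e+00 -1.e-04 -1.e+00] F [ 0.21  0.09 -1.56] M [-0.07 -0.06 -0.03] w 15.34
lat 0.48 orig_ax -78.76 Flat 0.22 Fax 0.07 Fz+1.7 0.14
```

```bash
python3 -m crank '[0,0,-1.2,0,0,0,8, 0,0,-1.2,0,0,0,8, 0,0,-1.2,0,0,0,8, 0,0,-1,0,0,0,8, 0,0,-1,0,0,0,8]' >/dev/null; python3 -c "
from h import *
fr()"
```

```text
t 14.07 g [551.75 -47.07  78.11] yaw 5.67 tilt [-0.e+00 -1.e-04 -1.e+00] F [ 0.41  0.06 -1.45] M [-0.09 -0.03  0.03] w 15.43
lat 0.46 orig_ax -73.18 Flat 0.41 Fax 0.02 Fz+1.7 0.25
```

```bash
python3 -m crank '[0,0,-0.8,0,0,0,8, 0,0,-0.8,0,0,0,8, 0,0,-0.8,0,0,0,8, 0,0,-0.8,0,0,0,8, 0,0,0,0,0,0,8]' >/dev/null; python3 -c "
from h import *
fr()"
```

```text
t 14.7 g [551.45 -43.77  78.14] yaw 5.68 tilt [-0.  0. -1.] F [-0.38  0.44 -1.79] M [-0.02  0.   -0.01] w 15.09
lat 0.49 orig_ax -69.86 Flat -0.33 Fax 0.48 Fz+1.7 -0.09
```

```bash
python3 -m crank '[0,0,-0.8,0,0,0,8, 0,0,-0.8,0,0,0,8, 0,0,-0.8,0,0,0,8, 0,0,-0.6,0,0,0,8, 0,0,0,0,0,0,8]' >/dev/null; python3 -c "
from h import *
fr()"
```

```text
t 15.32 g [551.16 -40.81  78.13] yaw 5.68 tilt [-0.  0. -1.] F [-0.85 -0.89 -1.95] M [-0.03 -0.09  0.01] w 15.14
lat 0.5 orig_ax -66.89 Flat -0.94 Fax -0.8 Fz+1.7 -0.25
```

```bash
python3 -m crank '[0,0,-0.6,0,0,0,8, 0,0,-0.6,0,0,0,8, 0,0,-0.6,0,0,0,8, 0,0,0,0,0,0,8, 0,0,0,0,0,0,8]' >/dev/null; python3 -c "
from h import *
fr()"
```

```text
t 15.95 g [550.98 -39.14  78.12] yaw 5.67 tilt [-0. -0. -1.] F [ 0.61 -1.04 -2.52] M [-0.08 -0.02  0.02] w 15.37
lat 0.49 orig_ax -65.21 Flat 0.5 Fax -1.09 Fz+1.7 -0.82
```

```bash
python3 -m crank '[0,0,-0.6,0,0,0,8, 0,0,-0.6,0,0,0,8, 0,0,-0.6,0,0,0,8, 0,0,0,0,0,0,8, 0,0,0,0,0,0,8]' >/dev/null; python3 -c "
from h import *
fr()"
```

```text
t 16.57 g [550.95 -39.01  78.2 ] yaw 5.61 tilt [ 3.0e-04 -1.9e-03 -1.0e+00] F [ 1.31 -5.13 -2.9 ] M [-1.12 -0.18  0.07] w 15.07
lat 0.47 orig_ax -65.08 Flat 0.79 Fax -5.24 Fz+1.7 -1.2
```

```bash
python3 -m crank '[0,0,1.5,0,0,0,8, 0,0,3,0,0,0,8, 0,0,4,0,0,0,8, 0,0,5,0,0,0,8, 0,0,6,0,0,0,8]' >/dev/null; python3 -c "
from h import *
fr()";python3 -m crank '[0,0,6,0,0,0,8, 0,0,7,0,0,0,8, 0,0,8,0,0,0,8, 0,0,9,0,0,0,8, 0,0,10,0,0,0,8]' >/dev/null; python3 -c "
from h import *
fr()"
```

```text
t 17.2 g [552.81 -56.97  78.14] yaw 5.68 tilt [ 0.e+00  1.e-04 -1.e+00] F [-0.95  0.12 -1.44] M [-0.04  0.01  0.  ] w 15.46
lat 0.53 orig_ax -83.14 Flat -0.93 Fax 0.21 Fz+1.7 0.26
t 17.82 g [556.82 -97.36  78.18] yaw 5.66 tilt [ 2.e-04 -2.e-04 -1.e+00] F [ 0.65 -0.86 -1.13] M [-0.04 -0.09  0.06] w 14.9
lat 0.5 orig_ax -123.72 Flat 0.56 Fax -0.92 Fz+1.7 0.57
```

```bash
python3 -m crank '[-15,0,3,0,0,0,8, -22,0,3,0,0,0,8, -20,0,0,0,0,0,8, -8,0,-15,0,0,0,8, 0,0,-28,0,0,0,8]' >/dev/null; python3 -c "
from h import *
fr()";python3 -m crank '[0,0,-38,0,0,0,8, 0,0,-42,0,0,0,8, 0,0,-42,0,0,0,8, 0,0,-40,0,0,0,8, 0,0,-30,0,0,0,8]' >/dev/null; python3 -c "
from h import *
fr()"
```

```text
t 18.45 g [553.34 -59.19 144.16] yaw 5.58 tilt [ 1.5e-03 -4.0e-04 -1.0e+00] F [ 0.29 -0.24 -2.2 ] M [ 0.04 -0.11  0.03] w 15.24
lat 0.84 orig_ax -85.4 Flat 0.27 Fax -0.27 Fz+1.7 -0.5
t 19.07 g [532.59 134.95 143.29] yaw 5.87 tilt [-4.e-04  6.e-04 -1.e+00] F [ 0.22  0.46 -1.12] M [-0.03 -0.16 -0.04] w 15.23
lat -0.47 orig_ax 109.85 Flat 0.26 Fax 0.43 Fz+1.7 0.58
```

```bash
python3 -m crank '[8,0,-3,0,0,0,8, 18,0,-2,0,0,0,8, 20,0,0,0,0,0,8, 14,0,0,0,0,0,8, 4,0,0,0,0,0,8]' >/dev/null; python3 -m crank '[0,0,0,0,0,0,8, 0,0,0,0,0,0,8, 0,0,0,0,0,0,8, 0,0,0,0,0,0,8, 0,0,0,0,0,0,8]' >/dev/null
python3 - <<'E'
from h import *
fr()
row=[]
for c,x0,y0 in(("top",235,190),("scene",250,200)):
    im=ctrl.get_image(c)[:,:,::-1];cv2.imwrite(f"pics/{c}5.png",im);im=im[y0:y0+65,x0:x0+65];im=cv2.resize(im,None,fx=6,fy=6,interpolation=cv2.INTER_CUBIC);row.append(im)
cv2.imwrite("pics/ov5.png",np.hstack(row));fr()
E
```

```text
t 20.32 g [533.66 136.28  79.3 ] yaw 5.68 tilt [ 3.e-04 -2.e-04 -1.e+00] F [-0.94 -0.25 -1.98] M [-0.05 -0.11 -0.01] w 15.49
lat 0.73 orig_ax 111.06 Flat -0.96 Fax -0.15 Fz+1.7 -0.28
t 20.43 g [533.59 136.3   79.19] yaw 5.67 tilt [ 1.e-04 -1.e-04 -1.e+00] F [ 0.24  0.94 -1.34] M [-0.06 -0.08  0.02] w 15.19
lat 0.66 orig_ax 111.09 Flat 0.34 Fax 0.92 Fz+1.7 0.36
```

View pics/ov5.png

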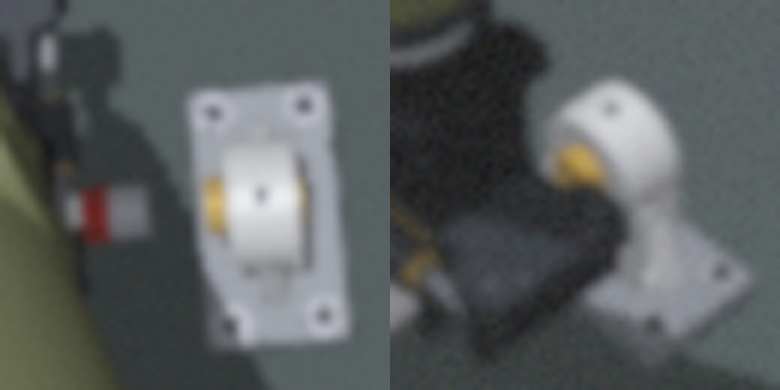

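```bash
python3 -m crank '[0.6,-0.2,2,0,0,0,8, 0.4,0,4,0,0,0,8, 0,0,4,0,0,0,8, 0,0,3,0,0,0,8, 0,0,1.5,0,0,0,8]' >/dev/null; python3 -c "
from h import *
fr()";python3 -m crank '[0,0,1,0,0,0,8, 0,0,1,0,0,0,8, 0,0,1,0,0,0,8, 0,0,1,0,0,0,8, 0,0,0.6,0,0,0,8]' >/dev/null; python3 -c "
from h import *
fr()"
```

```text
t 21.05 g [534.86 121.43  78.1 ] yaw 5.65 tilt [-0.e+00 -2.e-04 -1.e+00] F [ 0.63  0.38 -2.07] M [-0.04 -0.11 -0.05] w 15.4
lat 0.44 orig_ax 96.17 Flat 0.67 Fax 0.32 Fz+1.7 -0.37
t 21.68 g [535.25 117.2   78.11] yaw 5.68 tilt [-0.e+00 -1.e-04 -1.e+00] F [ 0.84 -0.1  -2.18] M [ 0.02 -0.07  0.02] w 15.46
lat 0.41 orig_ax 91.92 Flat 0.82 Fax -0.18 Fz+1.7 -0.48
```

```bash
python3 -m crank '[0,0,1,0,0,0,8, 0,0,1,0,0,0,8, 0,0,0.8,0,0,0,8, 0,0,0.7,0,0,0,8, 0,0,0.6,0,0,0,8]' >/dev/null; python3 -c "
from h import *
fr()"
```

```text
t 22.3 g [535.66 113.1   78.13] yaw 5.67 tilt [ 0.e+00 -1.e-04 -1.e+00] F [ 0.75  0.57 -1.96] M [-0.05 -0.06 -0.02] w 15.35
lat 0.41 orig_ax 87.79 Flat 0.81 Fax 0.49 Fz+1.7 -0.26
```

```bash
python3 -m crank '[0,0,0.6,0,0,0,8, 0,0,0.6,0,0,0,8, 0,0,0.6,0,0,0,8, 0,0,0,0,0,0,8, 0,0,0,0,0,0,8]' >/dev/null; python3 -c "
from h import *
fr()"
```

```text
t 22.93 g [535.83 111.41  78.12] yaw 5.67 tilt [-0.e+00 -1.e-04 -1.e+00] F [-0.16  0.09 -1.29] M [ 0.03 -0.12  0.02] w 15.69
lat 0.41 orig_ax 86.09 Flat -0.15 Fax 0.1 Fz+1.7 0.41
```

```bash
python3 -m crank '[0,0,0.6,0,0,0,8, 0,0,0.6,0,0,0,8, 0,0,0.6,0,0,0,8, 0,0,0,0,0,0,8, 0,0,0,0,0,0,8]' >/dev/null; python3 -c "
from h import *
fr()"
```

```text
t 23.55 g [535.92 110.23  78.15] yaw 5.7 tilt [-0.e+00  7.e-04 -1.e+00] F [-0.38  2.47 -1.62] M [ 0.55 -0.02  0.01] w 15.49
lat 0.38 orig_ax 84.92 Flat -0.13 Fax 2.49 Fz+1.7 0.08
```

```bash
python3 -m crank '[0,0,0.4,0,0,0,8, 0,0,0.4,0,0,0,8, 0,0,0.5,0,0,0,8, 0,0,0,0,0,0,8, 0,0,0,0,0,0,8]' >/dev/null; python3 -c "
from h import *
fr()"
```

```text
t 24.18 g [535.86 110.17  78.22] yaw 5.75 tilt [-0.      0.0022 -1.    ] F [-1.01  5.44 -2.6 ] M [ 1.29  0.11 -0.01] w 15.76
lat 0.32 orig_ax 84.86 Flat -0.46 Fax 5.51 Fz+1.7 -0.9
```

```bash
python3 -m crank '[0,0,0.4,0,0,0,8, 0,0,0.4,0,0,0,8, 0,0,0,0,0,0,8, 0,0,0,0,0,0,8, 0,0,0,0,0,0,8]' >/dev/null; python3 -c "
from h import *
fr()";python3 -m crank '[0,0,0,0,0,0,8, 0,0,0,0,0,0,8, 0,0,0,0,0,0,8, 0,0,0,0,0,0,8, 0,0,0,0,0,0,8]' >/dev/null; python3 -c "
from h import *
fr();b=ctrl.get_image('top');a=ctrl.get_image('scene');fr()
b=cv2.resize(b[190:255,235:300,::-1],None,fx=6,fy=6,interpolation=2);a=cv2.resize(a[200:265,250:315,::-1],None,fx=6,fy=6,interpolation=2);cv2.imwrite('pics/ov6.png',np.hstack([b,a]))"
```

```text
t 24.8 g [535.83 110.11  78.25] yaw 5.77 tilt [-1.0e-04  3.1e-03 -1.0e+00] F [-1.46  6.95 -2.19] M [ 1.5   0.13 -0.01] w 15.73
lat 0.28 orig_ax 84.81 Flat -0.76 Fax 7.06 Fz+1.7 -0.49
t 25.43 g [535.83 110.1   78.25] yaw 5.77 tilt [-0.     0.003 -1.   ] F [-1.25  7.81 -3.68] M [1.59 0.09 0.07] w 14.92
lat 0.28 orig_ax 84.79 Flat -0.47 Fax 7.89 Fz+1.7 -1.98
t 25.52 g [535.84 110.11  78.26] yaw 5.77 tilt [-0.      0.0031 -1.    ] F [-0.47  6.59 -1.47] M [1.54 0.11 0.01] w 15.03
lat 0.29 orig_ax 84.8 Flat 0.19 Fax 6.61 Fz+1.7 0.23
```

View pics/ov6.png

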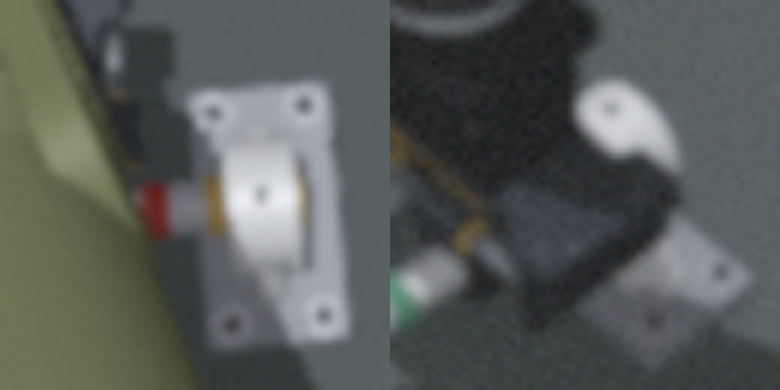

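```bash
python3 -m crank '[0,0,-2,0,0,0,8, 0,0,-5,0,0,0,8, 0,0,-10,0,0,0,8, -5,0,-12,0,0,0,8, -15,0,-6,0,0,0,8]' >/dev/null; python3 -c "
from h import *
fr()";python3 -m crank '[-20,0,0,0,0,0,8, -20,0,0,0,0,0,8, -10,0,10,0,0,0,8, 0,0,22,0,0,0,8, 0,0,35,0,0,0,8]' >/dev/null; python3 -c "
from h import *
fr();plan([.4529,-.2173,.135],np.radians(-8.37),10)"
```

```text
t 26.15 g [531.97 143.48  98.31] yaw 5.76 tilt [-0.0015  0.     -1.    ] F [ 0.97  0.15 -2.02] M [-0.07 -0.11  0.03] w 15.19
lat -0.23 orig_ax 118.4 Flat 0.98 Fax 0.05 Fz+1.7 -0.32
t 26.77 g [539.44  74.94 148.82] yaw 5.75 tilt [ 7.e-04 -2.e-04 -1.e+00] F [ 0.59 -0.44 -2.27] M [-0.   -0.14 -0.03] w 15.53
lat 0.37 orig_ax 49.45 Flat 0.55 Fax -0.5 Fz+1.7 -0.57
[1.4, -11.5, 28.2, 0.025, 0.0, -0.0]
[1.4, -10.8, 28.5, 0.025, 0.0, -0.0]
[1.4, -10.1, 28.7, 0.025, 0.0, -0.0]
[1.4, -9.4, 29.0, 0.025, 0.0, -0.0]
[1.4, -8.7, 29.2, 0.025, 0.0, -0.0]
[1.4, -8.0, 29.4, 0.025, 0.0, -0.0]
[1.4, -7.2, 29.6, 0.025, 0.0, -0.0]
[1.4, -6.5, 29.8, 0.025, 0.0, -0.0]
[1.4, -5.8, 29.9, 0.025, 0.0, -0.0]
[1.4, -5.0, 30.1, 0.025, 0.0, -0.0]
```

```bash
python3 -m crank '[0,-11,28,0.025,0,0,8, 0,-11,28.5,0.025,0,0,8, 0,-10,28.7,0.025,0,0,8, 0,-9.4,29,0.025,0,0,8, 0,-8.7,29,0.025,0,0,8]' >/dev/null; python3 -m crank '[0,-8,29,0.025,0,0,8, 5,-7,29,0.025,0,0,8, 10,-6,29,0.025,0,0,8, 12,-5,26,0.025,0,0,8, 12,-4,16,0.025,0,0,8]' >/dev/null;python3 -m crank '[0,0,0,0,0,0,8, 0,0,0,0,0,0,8, 0,0,0,0,0,0,8, 0,0,0,0,0,0,8, 0,0,0,0,0,0,8]' >/dev/null; python3 -c "
from h import *
rep();plan([.4529,-.2173,.0516],np.radians(-8.37),5)"
```

```text
t 28.65 g [ 457.62 -196.17  109.39] yaw -8.61 tilt [ 4.e-04 -3.e-04 -1.e+00] F [-0.28  0.37 -1.88] M [-0.01 -0.1  -0.04] w 15.22
[11.6, -0.3, 4.3, -0.001, 0.0, -0.0]
[11.6, -0.3, 4.3, -0.001, 0.0, -0.0]
[11.6, -0.3, 4.3, -0.001, 0.0, -0.0]
[11.6, -0.3, 4.3, -0.001, 0.0, -0.0]
[11.6, -0.3, 4.3, -0.001, 0.0, -0.0]
```

```bash
python3 -m crank '[5,-0.5,7,-0.004,0,0,8, 10,-0.5,7,0,0,0,8, 12,-0.4,5,0,0,0,8, 10,0,2,0,0,0,8, 4,0,0,0,0,0,8]' >/dev/null; python3 -m crank '[0,0,0,0,0,0,8, 0,0,0,0,0,0,8, 0,0,0,0,0,0,8, 0,0,0,0,0,0,8, 0,0,0,0,0,0,8]' >/dev/null; python3 -c "
from h import *
rep();plan([.4529,-.2173,.0418],np.radians(-8.37),5)"
```

```text
t 29.9 g [ 452.93 -217.07   68.28] yaw -8.42 tilt [ 2.e-04 -3.e-04 -1.e+00] F [ 0.37 -0.87 -1.14] M [-0.06 -0.08 -0.  ] w 15.29
[5.3, 0.0, 0.1, -0.0, 0.0, -0.0]
[5.3, 0.0, 0.1, -0.0, 0.0, -0.0]
[5.3, 0.0, 0.1, -0.0, 0.0, -0.0]
[5.3, 0.0, 0.1, -0.0, 0.0, -0.0]
[5.3, 0.0, 0.1, -0.0, 0.0, -0.0]
```

```bash
python3 -m crank '[7,0,0.2,0,0,0,8, 7,0,0,0,0,0,8, 6,0,0,0,0,0,8, 3,0,0,0,0,0,8, 1,0,0,0,0,0,8]' >/dev/null; python3 -c "
from h import *
rep()";  python3 -m crank '[1,0,0,0,0,0,8, 0.7,0,0,0,0,0,8, 0.4,0,0,0,0,0,8, 0,0,0,0,0,0,8, 0,0,0,0,0,0,8]' >/dev/null; python3 -c "
from h import *
rep();plan([.4529,-.2173,.0418],np.radians(-8.37),1)"
```

```text
t 30.52 g [ 452.73 -217.13   43.82] yaw -8.42 tilt [-4.e-04  2.e-04 -1.e+00] F [-0.35 -0.52 -2.  ] M [-0.04 -0.03 -0.02] w 15.45
t 31.15 g [ 452.85 -217.27   42.09] yaw -8.42 tilt [ 1.e-04 -1.e-04 -1.e+00] F [ 1.   -0.59 -1.57] M [-0.03 -0.1   0.03] w 15.37
[0.3, 0.1, 0.0, -0.001, 0.0, -0.0]
```

```bash
python3 -m crank '[0.3,0,0,0,0,0,8, 0.3,0,0,0,0,0,8, 0,0,0,0,0,0,8, 0,0,0,0,0,0,8, 0,0,0,0,0,0,8]' >/dev/null; python3 -c "
from h import *
rep()"
```

```text
t 31.77 g [ 452.92 -217.3    41.51] yaw -8.42 tilt [ 2.e-04 -2.e-04 -1.e+00] F [ 0.03  0.25 -0.92] M [-0.03 -0.11 -0.02] w 15.1
```

Contact is just beginning: the load has gone from -1.7 N towards -0.9 N. I'll lower a touch more.

```bash
python3 -m crank '[0.3,0,0,0,0,0,8, 0.2,0,0,0,0,0,8, 0,0,0,0,0,0,8, 0,0,0,0,0,0,8, 0,0,0,0,0,0,8]' >/dev/null; python3 -c "
from h import *
rep()"
```

```text
t 32.4 g [ 453.06 -217.33   41.18] yaw -8.42 tilt [ 4.e-04 -3.e-04 -1.e+00] F [-0.42  0.02  2.79] M [ 0.06 -0.05 -0.1 ] w 15.76
```

```bash
python3 -m crank '[-0.3,0,0,0,0,0,8, 0,0,0,0,0,0,14, 0,0,0,0,0,0,17, 0,0,0,0,0,0,19, 0,0,0,0,0,0,22]' >/dev/null; python3 -c "
from h import *
rep()"; python3 -m crank '[0,0,0,0,0,0,30, 0,0,0,0,0,0,36, 0,0,0,0,0,0,36, 0,0,0,0,0,0,36, 0,0,0,0,0,0,36]' >/dev/null; python3 -c "
from h import *
rep()
a=ctrl.get_image('scene');a=cv2.resize(a[150:250,330:430,::-1],None,fx=6,fy=6,interpolation=2);cv2.imwrite('pics/a7.png',a)"
```

```text
t 33.02 g [ 452.47 -217.15   41.04] yaw -8.42 tilt [-7.e-04  1.e-04 -1.e+00] F [ 0.61  0.12 -0.83] M [ 0.01 -0.09 -0.06] w 20.48
t 33.65 g [ 452.83 -217.23   41.24] yaw -8.42 tilt [-0.e+00 -1.e-04 -1.e+00] F [ 0.06  0.28 -0.25] M [ 0.01 -0.15 -0.04] w 35.75
```

View pics/a7.png

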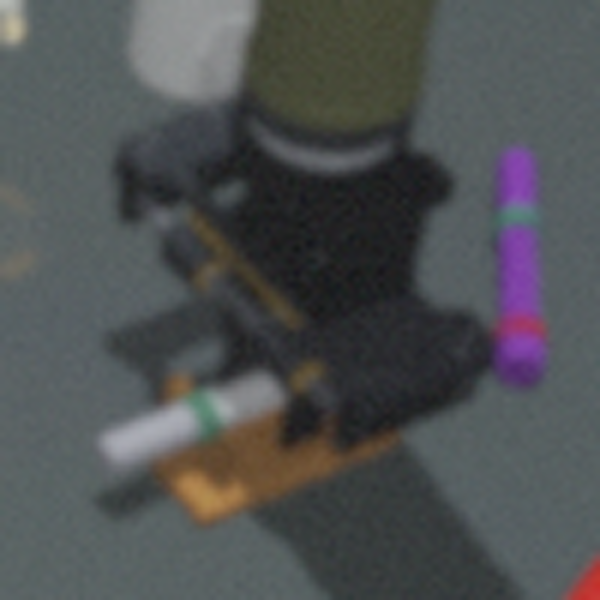

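```bash
python3 -m crank '[-5,0,0,0,0,0,36, -12,0,0,0,0,0,36, -25,0,0,0,0,0,36, -35,0,0,0,0,0,36, -35,0,0,0,0,0,36]' >/dev/null;python3 -m crank '[-25,0,10,0,0,0,36, 0,0,40,0,0,0,36, 0,0,50,0,0,0,36, 0,0,50,0,0,0,36, 0,0,40,0,0,0,36]' >/dev/null; python3 -m crank '[0,0,0,0,0,0,36, 0,0,0,0,0,0,36, 0,0,0,0,0,0,36, 0,0,0,0,0,0,36, 0,0,0,0,0,0,36]' >/dev/null;python3 - <<'E'
from h import *
rep()
for c in("top","scene"):cv2.imwrite(f"pics/{c}9.png",ctrl.get_image(c)[:,:,::-1])
a=cv2.imread("pics/top0.png")[230:295,325:410];b=cv2.imread("pics/top9.png")[230:295,325:410]
c=cv2.imread("pics/scene0.png")[185:250,335:420];d=cv2.imread("pics/scene9.png")[185:250,335:420]
z=lambda x:cv2.resize(x,None,fx=4.5,fy=4.5,interpolation=2)
cv2.imwrite("pics/cmp.png",np.vstack([np.hstack([z(a),z(b)]),np.hstack([z(c),z(d)])]))
E
```

```text
t 35.58 g [ 425.31 -404.59  178.43] yaw -8.36 tilt [ 1.e-04 -2.e-04 -1.e+00] F [-0.88 -0.62 -0.6 ] M [-0.01 -0.06 -0.  ] w 35.94
```

View pics/cmp.png

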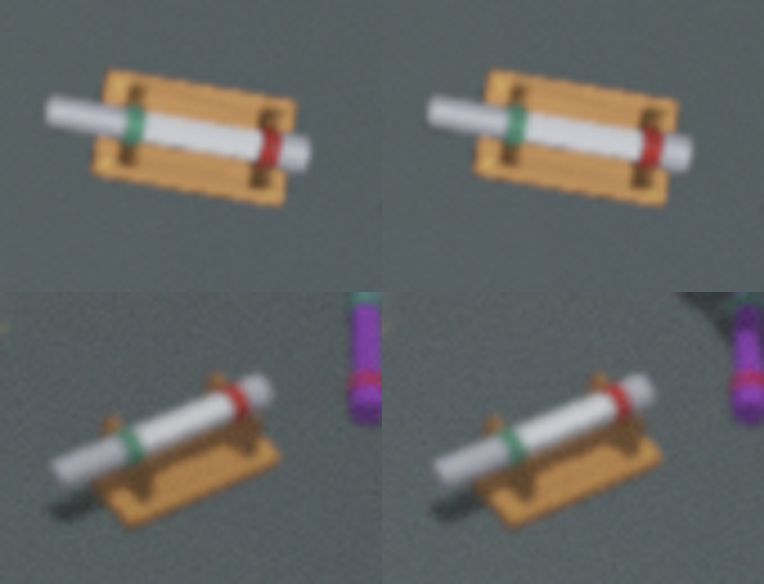

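View pics/scene9.png

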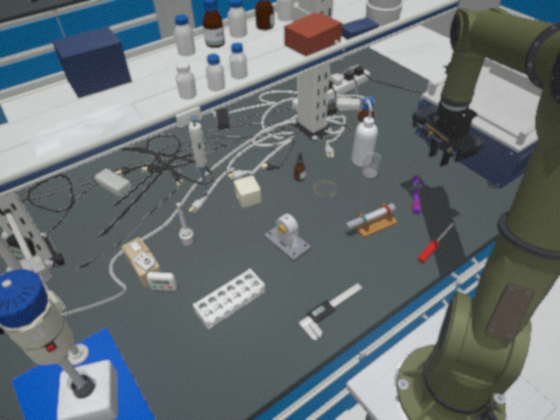

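The gauge (green collar at (129,125) and (511,125) in the top-view crops) lies exactly as it did at the start, with both collars in their notches. Nothing else has moved, and the arm is clear.

```bash
python3 -c "
from bench import ctrl
print(ctrl.close_job())"
```

```text
the job is handed in; nothing more can be done
None
```

The bushing passed the check: the go end went in to its collar and the no-go end did not enter. The gauge is back in both notches of its rest, and the job was handed in at about 35.7 s.

- **Go end:** I slid it in from the -y mouth. Its collar was pressed home with about 5 N, and no force reading during insertion came above about 3 N sideways.
- **No-go end:** I pressed it on the +y mouth at about 6.6–7.9 N for roughly 0.8 s, and it did not go in.
- **Cross-check:** the two contact points lie 41.9 mm apart, against the bushing's 42 mm length. So the collar was fully home and the gauge had not slipped in the grip.
- **Final pictures:** before-and-after views show the gauge lying as it did at the start, with everything else unmoved and the arm clear.

Two small disagreements came up:
- The trained network put the bore about 6 mm off my fit to the base-plate corners. The fit proved right when the plug slid in freely.
- On closing, the gripper briefly pushed on the gauge in its rest with about 7 N. I eased that off before gripping firmly.

Forces were read only at the end of each short move, so brief peaks between readings were not seen.

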